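Weigh the returned sack padlocks and raise the record camera

TASK

Weigh and photograph the returned sack padlocks: tip all three off the tray, over its open end, into the pan of the scale without spilling any on the counter, and set the empty tray back down flat on the counter. Then pinch the grip on the scale's camera mast so that its button is pressed in, pull the mast up through both of its sections to the second stop, and finish still holding it there at full height, because it sinks when let go. Leave everything else on the counter where it stands.

Things in the scene. Friction and masses are not known exactly. Their poses are not given: they have to be found in the camera images.
- station: the scale with its camera mast, fixed: grey base 240 (x) x 320 (y) x 50 mm high, origin at the centre of its underside. On it the weighing pan (centre at y = -50 mm) and the mast (axis at x = 0, y = +115 mm), whose fixed collar, 52 mm across, ends 142 mm above the counter. The white camera, 62 mm wide, is 38 to 76 mm to the -y side of the mast's axis, its top at most 18 mm above grip_center.
- pan_floor (a point): centre of the inner floor of the steel weighing pan, 58 mm above the counter, axes as the station's. The pan is open-topped, inside 202 mm (x) x 182 mm (y), walls 4 mm thick; rim 95 mm above the counter.
- grip: the black pinch grip on top of the mast, a block 26 mm (x) x 34 mm (y) x 46 mm (z), with the camera on its -y side; it goes up and down with the mast, axes as the station's. This origin lies on the mast's axis; with the mast down it lies on the counter, 176 mm below the middle of the grip (see grip_center).
- grip_center (a point): where to pinch, from above and along the station's x (one finger on the button, one opposite; both sides free): on the mast's axis at the button's middle, 176 mm above the counter with the mast down, 306 mm at the second stop. Grip top 20 mm above it, bottom 26 mm below, fixed collar 34 mm below when down. Raising takes 4 to 7 N. The mast cannot turn or shift sideways.
- release (a joint): the release button, a grey block 14 mm wide, 24 mm tall, 7 mm proud of the grip's +x side; value in m: 0 out, 0.006 fully in. Sprung: 3.5 N at the start, 6.5 N fully in. Its catch pin locks the mast down (1.5 mm of play) until the button is in by 0.0045; it matters only while the mast is down.
- mast_upper (a joint): extension of the upper (thin) mast section out of the lower one, in m: 0 down, 0.065 at its stop. It is lighter to pull and comes out first.
- mast_lower (a joint): extension of the lower (thicker) mast section out of the fixed outer tube, in m: 0 down, 0.065 at its stop. The mast is at its second stop when both sections are out, 0.130 in all. Both sink by their own weight when the grip is let go, until the catch pin rests on the collar, 14 mm up.
- tray: loose sheet-steel tray 130 mm (x) x 200 mm (y), 0.36 kg, floor 3 mm thick and smooth (the padlocks start to slide at a tilt of about 15 to 22 degrees); side walls 25 mm and back wall (at -y) 30 mm high, the +y end is open. Origin at the centre of the underside, z up.
- tray_handle (a point): centre of the maple cross handle that bridges the tray: a bar 130 mm long along the tray's x, 18 mm (y) x 22 mm (z), at y = -20 mm, its middle 82 mm above the tray's underside (free space 71 mm high below it), carried by a post 22 mm wide at either side wall. Pinch it along the tray's y from above.
- tray_mouth (a point): middle of the lower edge of the tray's open end, at y = +100 mm on the underside.
- lock0: brass padlock 1 of 3, all alike: flat body 30 mm (x) x 36 mm (y) x 14 mm (z), with a steel shackle standing out 20 mm on its +x side, 90 g; origin at the centre of the underside of the body as it lies at the start, on the tray's floor.
- lock1: brass padlock 2 of 3, all alike: flat body 30 mm (x) x 36 mm (y) x 14 mm (z), with a steel shackle standing out 20 mm on its +x side, 90 g; origin at the centre of the underside of the body as it lies at the start, on the tray's floor.
- lock2: brass padlock 3 of 3, all alike: flat body 30 mm (x) x 36 mm (y) x 14 mm (z), with a steel shackle standing out 20 mm on its +x side, 90 g; origin at the centre of the underside of the body as it lies at the start, on the tray's floor.
- mug: bystander: white enamel mug, 80 mm across, 85 mm tall; origin at the centre of its underside
- paperweight: bystander: domed grey granite paperweight, 76 mm across, 37 mm tall; origin at the centre of its underside
- scoop: bystander: dented steel hand scoop lying on the counter, blade 110 x 80 mm and 44 mm high with a 95 mm handle to its -x; origin near the back of the blade, on the counter
- stamp: bystander: maple hand stamp standing upright, 38 mm across, 72 mm tall; origin at the centre of its underside
- tape: bystander: roll of brown parcel tape lying flat, 100 mm across, 48 mm tall; origin at the centre of its underside
- small_parcel: bystander: cardboard parcel 160 x 110 x 60 mm; origin at the centre of its underside
Not all that is in view belongs to the job. What is shaped like the tray but pink is not meant.

How it is judged:
By the outcome, as a careful person would: the job done as asked, in the order asked, and still so for the second after the job is handed in, while the arm keeps its last pose, push and grip.
It also fails if it takes over 59 s, if anything falls off the work surface, if the arm or the gripper's body presses on something with over 40 N, if the wrist force passes 120 N, or if a joint passes its speed limit or range.

ROBOT

A 6-joint arm with a two-finger parallel gripper is mounted at the origin on the work surface. World frame = base frame: x ahead of the robot, y to its left, z up, the work surface at z = 0. Lengths are in m, angles in rad, forces in N, time in s.
With the tool pointing down it reaches from about 0.325 to 0.75 m from the base axis. Payload 7.6 kg.
Tool frame: the origin (TCP) lies midway between the tips of the shut fingers; the grasp point (between the pads) lies 19 mm behind it; z points along the fingers, y is the direction in which the jaws open and shut (so a half turn about z gives the same grasp; the last joint's range is limited). The gripper opens to 85 mm and grips with 20 to 120 N. Pads are 22 mm wide; open, the fingers measure 114 mm over their backs; the gripper's body (76 mm by 85 mm) begins 54 mm behind the grasp point. The pads swing forward as they close: fully open they stand 13 mm farther back than shut.
Start: joints at [1.227, 0.052, 1.401, -0, 1.689, -0.07], TCP at [0.142, 0.505, 0.199] pointing down, gripper open.
Joint ranges: [-2.9, 2.9], [-0.91, 2.17], [0.12, 2.37], [-1.06, 4.2], [0.26, 2.73], [-2.93, 2.93]. Speed limits (rad/s): [2.57, 2.57, 3.01, 3.14, 3.14, 3.14].

INTERFACE

Orientations are given as a unit quaternion [x, y, z, w].
In Python, from rig import robot, imaging gives the robot as it stands.
- The arm moves only by the tool send_rows, never from a script. Its argument "increments" is one flat list of numbers, 7 for each row, row after row: the turn, a rotation vector about the tool's x, y, z in degrees, then the shift along the tool's x, y, z in mm, then the gripper's target within -1 to 1 (fully open at 1, half-way at 0, shut at -1). In form: [ax, ay, az, x, y, z, jaw, ax, ay, az, x, y, z, jaw, ...]. A call has 1 to 12 rows; each row shifts and turns the pose as measured when the row begins, along the tool's axes as they then stand; what a row does not reach is not made up. A row lasts 1/12 s, in which the tool goes at most 41.7 mm and 7.16 degrees, less where a joint would pass 70% of its speed; a pose out of reach is approached as far as the arm can. A call with a gripper value outside its range is refused whole. The fingers move at their own pace and stop on an object; the grip force is fixed at half the most. Time passes only in rows, so rows that do not move let the fingers close. It gives the time, the measured TCP pose, the force and the opening at its end, in the units of the state.
- robot.read_state(): the state, without advancing time (a new reading comes with each control period).
- imaging.get_image(name): name is "scene" or "side" or "wrist"; returns a dict with "img" (420x560x3 uint8, red, green, blue), "camera_matrix" (3x3 intrinsics, pixels), "R" (3x3) and "t" (3): a world point X has camera coordinates R X + t; the wrist camera has in their place "hand_eye" (4x4, takes a point from camera to tool coordinates, whose origin is the TCP and whose axes are the flange's). Camera axes: x right, y down, z forward; pixel columns grow to the right and rows downward; lengths in m; the calibration is good to about 2 mm. A picture is of the moment at which its call begins: read the wrist's pose just before it. There is no depth.
- robot.hand_in(): hands the job in, once; it reports no verdict.
The state is a dict: "time_s": time; "q": joint angles; "dq": joint speeds; "effort": joint torques, N m; "position": TCP position; "ee_rot": TCP orientation; "contact_force": force on the tool from outside, world axes, zero at the start; "moment": the same for the moment, N m; "opening": opening from 0.0 (shut) to 1.0 (fully open).
Only numpy, scipy, OpenCV 4.12 (cv2) and the standard library are available. Lean on these libraries where they do the work, as an engineer would, in place of code of your own. Each camera call takes 0.05 s, during which the arm holds its last target. There are 200 camera calls.

## Working session

There is one attempt and no reset: what is moved stays moved. The work goes in short steps, Python scripts to look and compute and a tool call to move; the robot and the scene stay as the last step left them, time stands still between calls to the robot, and variables do not carry over. Pictures are saved under pics/ and viewed, about 8 in all and at most 12, crops included, and the job is handed in when it is done.

Besides the shell and the picture viewer there is one more tool, called after "Emit:" as name(argument=value, ...) on one line, values as JSON. send_rows: Moves the arm, as the interface text tells. Its arguments: {"type":"object","properties":{"increments":{"type":"array"}},"required":["increments"]}

```bash
mkdir -p pics
cat > h.py <<'E'
import numpy as np, cv2
from rig import robot, imaging
from scipy.spatial.transform import Rotation as Ro
def snap(n,f):
    s=robot.read_state(); d=imaging.get_image(n); cv2.imwrite('pics/'+f+'.png',d['img'][...,::-1])
    if n=='wrist':
        T=np.eye(4);T[:3,:3]=Ro.from_quat(s['ee_rot']).as_matrix();T[:3,3]=s['position']
        M=np.linalg.inv(T@np.array(d['hand_eye'])); d['R'],d['t']=M[:3,:3],M[:3,3]
    np.savez('pics/'+f+'.npz',K=d['camera_matrix'],R=d['R'],t=d['t'])
def cal(f):
    z=np.load('pics/'+f+'.npz');return z['K'],z['R'],z['t']
def ray(f,u,v,h):
    K,R,t=cal(f);c=-R.T@t;d=R.T@np.linalg.inv(K)@[u,v,1.];return np.round(c+d*(h-c[2])/d[2],4)
def proj(f,X):
    K,R,t=cal(f);p=K@(R@np.array(X)+t);return np.round(p[:2]/p[2],1)
def st():
    s=robot.read_state();R=Ro.from_quat(s['ee_rot']).as_matrix()
    print(s['time_s'],'p',np.round(s['position'],4),'q',np.round(s['q'],3),'F',np.round(s['contact_force'],1),'op',round(s['opening'],3));print(np.round(R,3).tolist())
E
python3 - <<'E'
from h import *
st()
for n in('scene','side','wrist'): snap(n,n+'0')
a=[cv2.imread(f'pics/{n}0.png') for n in('scene','side')]
for n in('scene0','side0'):
    K,R,t=cal(n);print(n,-R.T@t,K[0,0],R[2])
E
```

```text
0.0 p [0.1418 0.5051 0.1986] q [ 1.227  0.053  1.402 -0.     1.689 -0.07 ] F [0.1 0.6 1.2] op 0.999
[[-0.963, 0.27, -0.001], [0.27, 0.963, -0.001], [0.0, -0.002, -1.0]]
scene0 [1.11055999 0.10240065 1.04037421] 431.82623241412705 [-0.52252954 -0.17619676 -0.83421675]
side0 [ 0.41314674 -0.87168912  0.67474761] 395.9522600787811 [ 0.1085902   0.81896667 -0.56347294]
```

View pics/scene0.png

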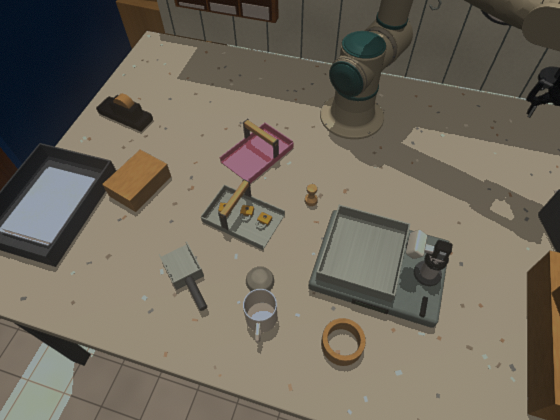

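View pics/side0.png

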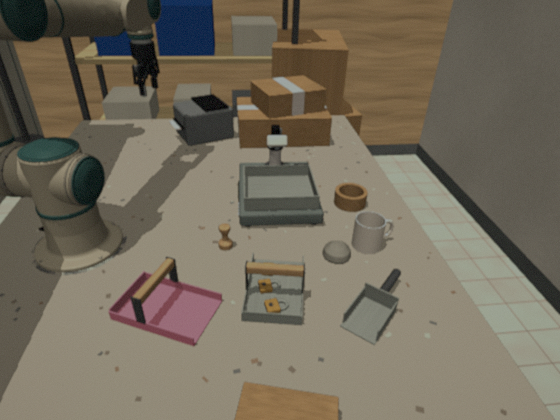

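The grey tray with brass locks is at scene (243,215) and side (275,292). The pink lookalike is at scene (257,152) and side (167,305). The grey one fits the description: it's steel and it holds the padlocks. The station is at scene (375,262), with its mast at (432,262). I'll confirm with an enlarged crop.

Run:
```python
from h import *
a=cv2.imread('pics/scene0.png');b=cv2.imread('pics/side0.png')
c=lambda i,x,y,w,h:cv2.resize(i[y:y+h,x:x+w],(400,300),interpolation=cv2.INTER_CUBIC)
m=np.vstack([np.hstack([c(a,195,175,100,75),c(b,230,250,100,75)]),np.hstack([c(a,300,200,160,120),c(b,220,110,120,120)])])
cv2.imwrite('pics/m1.png',m)
```

```text
(no output)
```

View pics/m1.png

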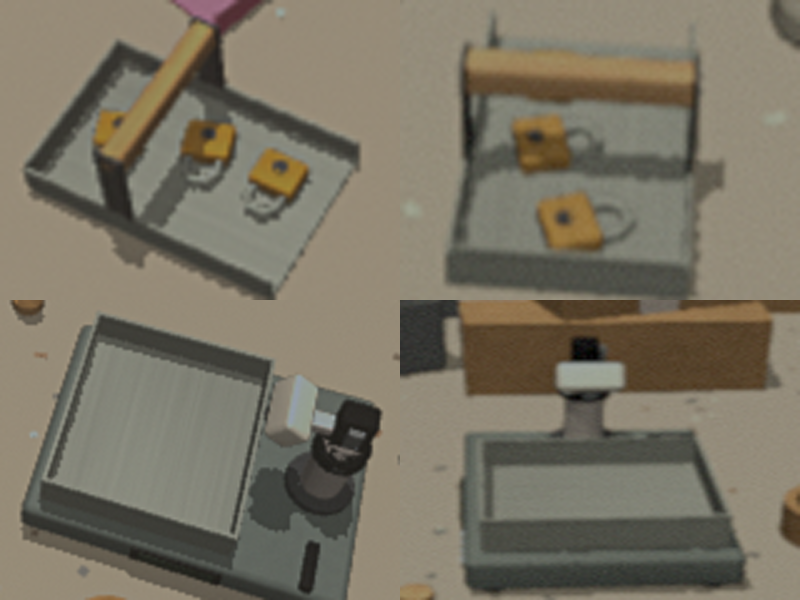

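Run:
```python
from h import *
s=lambda u,v:(195+u/4,175+v/4); d=lambda u,v:(230+u/4,250+v/4)
for n,p,h in[('bar',(208,30),.093),('bar',(108,155),.093),('backL',(28,168),.030),('backR',(120,42),.030),('mR',(358,148),.025),('mL',(274,290),.025),('mRb',(356,168),0)]:
    print(n,ray('scene0',*s(*p),h))
for n,p,h in[('bar',(68,50),.093),('bar',(295,62),.093),('backwallL',(48,255),.030),('backR',(292,262),.030)]:
    print('side',n,ray('side0',*d(*p),h))
s=lambda u,v:(300+u/2.5,200+v/2.5); d=lambda u,v:(220+u*.3,110+v*.4)
for n,p,h in[('pan',(100,18),.095),('pan',(273,62),.095),('pan',(236,245),.095),('pan',(45,205),.095),('base',(25,220),.0),('griptop',(358,112),.196),('collar',(322,152),.142),('basetop',(85,25),.05),('basetop',(380,100),.05)]:
    print(n,ray('scene0',*s(*p),h))
for n,p,h in[('base',(65,280),.0),('base',(342,280),0),('pan',(83,220),.095),('pan',(333,217),.095),('griptop',(186,42),.196),('pan',(67,135),.095),('pan',(292,133),.095)]:
    print('side',n,ray('side0',*d(*p),h))
```

```text
bar [ 0.4365 -0.2119  0.093 ]
bar [ 0.5539 -0.2403  0.093 ]
backL [ 0.5433 -0.313   0.03  ]
backR [ 0.4208 -0.2912  0.03  ]
mR [ 0.4572 -0.0971  0.025 ]
mL [ 0.5836 -0.1179  0.025 ]
mRb [ 0.4581 -0.0984  0.    ]
side bar [ 0.4332 -0.2189  0.093 ]
side bar [ 0.5553 -0.2396  0.093 ]
side backwallL [ 0.4171 -0.3066  0.03  ]
side backR [ 0.5434 -0.3233  0.03  ]
pan [0.4452 0.0531 0.095 ]
pan [0.4478 0.2355 0.095 ]
pan [0.659  0.2304 0.095 ]
pan [0.6714 0.051  0.095 ]
base [0.6497 0.0302 0.    ]
griptop [0.5497 0.3007 0.196 ]
collar [0.5667 0.2858 0.142 ]
basetop [0.4275 0.037  0.05  ]
basetop [0.4314 0.3556 0.05  ]
side base [0.4235 0.0618 0.    ]
side base [0.6644 0.0418 0.    ]
side pan [0.4404 0.0404 0.095 ]
side pan [0.6461 0.0305 0.095 ]
side griptop [0.5501 0.2869 0.196 ]
side pan [0.4345 0.2396 0.095 ]
side pan [0.6472 0.2302 0.095 ]
```

Emit:
send_rows(increments=[0, 0, 0, -30, -18, -18, 1, 0, 0, 0, -30, -18, -18, 1, 0, 0, 0, -30, -18, -18, 1, 0, 0, 0, -30, -18, -18, 1, 0, 0, 0, -30, -18, -18, 1, 0, 0, 0, -30, -18, -18, 1, 0, 0, 0, -30, -18, -18, 1, 0, 0, 0, -30, -18, -18, 1, 0, 0, 0, -30, -18, -18, 1, 0, 0, 0, -30, -18, -18, 1, 0, 0, 0, -30, -18, -18, 1, 0, 0, 0, -30, -18, -18, 1])

```text
time_s: 1.15
position: [0.4373, 0.1898, 0.4164]
ee_rot: [0.13, 0.991, -0.008, -0.004]
contact_force: [1.6, 1.1, 0.4]
opening: 1.002
```

Run:
```python
from h import *
st(); snap('wrist','w1')
d=imaging.get_image('wrist');print(np.round(d['hand_eye'],3),d['camera_matrix'])
print(proj('w1',[.55,.14,.06]),proj('w1',[.55,.29,.19]))
```

```text
1.15 p [0.4373 0.1898 0.4164] q [ 0.339  0.004  1.016 -0.013  2.136 -0.977] F [1.6 1.1 0.4] op 1.002
[[-0.966, 0.258, -0.01], [0.258, 0.966, -0.015], [0.006, -0.017, -1.0]]
[[-0.    -0.953 -0.302  0.077]
 [ 1.    -0.    -0.    -0.001]
 [ 0.    -0.302  0.953 -0.176]
 [ 0.     0.     0.     1.   ]] [[339.33099595   0.         281.2319025 ]
 [  0.         339.33099595 210.34499747]
 [  0.           0.           1.        ]]
[273.9 228.9] [384.3 236.6]
```

View pics/w1.png

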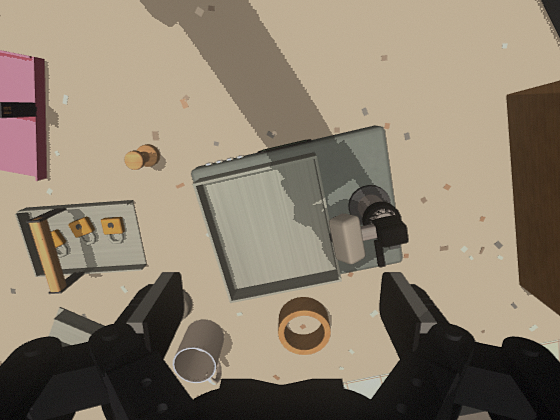

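The wrist view shows the station with its pan rim from (197,185) to (339,278), the grip top at about (392,231), and the grey tray at about (85,238) with its mouth on the right. I'll cast these points now.

Run:
```python
from h import *
for n,p,h in[('panTL',(196,186),.095),('panTR',(315,155),.095),('panBR',(339,277),.095),('panBL',(233,300),.095),('baseTL',(192,170),.05),('baseTR',(384,126),.05),('baseBR',(401,261),.05),('mR',(134,201),.025),('mL',(147,267),.025),('bR',(18,211),.03),('bL',(37,275),.03),('bar',(37,219),.093),('bar',(57,290),.093)]:
    print(n,ray('w1',*p,h))
i=cv2.imread('pics/w1.png');cv2.imwrite('pics/m2.png',np.hstack([cv2.resize(i[170:290,320:420],(500,600),interpolation=cv2.INTER_CUBIC),cv2.resize(i[190:310,0:60],(300,600),interpolation=cv2.INTER_CUBIC)]))
```

```text
panTL [0.4418 0.0492 0.095 ]
panTR [0.4423 0.2331 0.095 ]
panBR [0.6451 0.2253 0.095 ]
panBL [0.643  0.0447 0.095 ]
baseTL [0.4219 0.037  0.05  ]
baseTR [0.4331 0.3483 0.05  ]
baseBR [0.6669 0.3374 0.05  ]
mR [ 0.4504 -0.0879  0.025 ]
mL [ 0.5755 -0.1133  0.025 ]
bR [ 0.4145 -0.2914  0.03  ]
bL [ 0.5373 -0.3172  0.03  ]
bar [ 0.4285 -0.2121  0.093 ]
bar [ 0.5521 -0.2381  0.093 ]
```

View pics/m2.png

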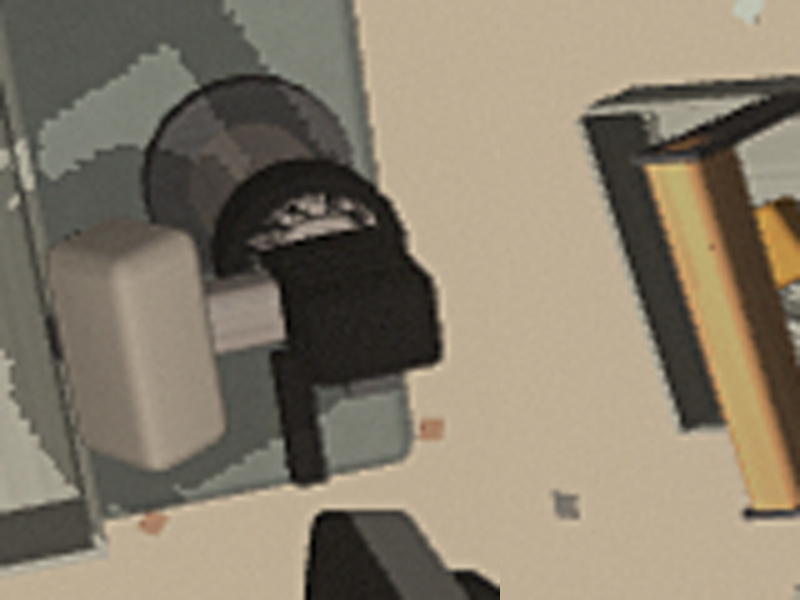

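```bash
cat >> h.py <<'E'
def go(p,xang,tilt=0,yaw=None):
    """to TCP p; tool x at world angle xang deg, tool z down, then tilt deg about tool x"""
    s=robot.read_state();R=Ro.from_quat(s['ee_rot'])
    a=np.radians(xang);x=np.array([np.cos(a),np.sin(a),0]);z=np.array([0,0,-1.]);
    T=Ro.from_matrix(np.c_[x,np.cross(z,x),z])*Ro.from_euler('x',tilt,degrees=True)
    print('p',np.round(s['position'],4),'F',np.round(s['contact_force'],1),'op',round(s['opening'],3),'q',np.round(s['q'],2),'t',s['time_s'])
    print('turn',np.round((R.inv()*T).as_rotvec(degrees=True),2),'shift',np.round(R.inv().apply(np.array(p)-s['position'])*1000,1))
E
python3 - <<'E'
from h import *
print(ray('w1',393,235,.196))
go([.492,-.226,.17],168.8)
E
```

```text
[0.5478 0.2996 0.196 ]
p [0.4393 0.1882 0.4173] F [-0.4  0.1  0.2] op 0.997 q [ 0.34  0.01  1.01 -0.01  2.13 -0.98] t 1.25
turn [-0.9  -0.19 -4.11] shift [-160.9 -381.6  253. ]
```

Emit:
send_rows(increments=[-0.3, 0, -1.4, -13.3, -31.8, 20.5, 1, -0.3, 0, -1.4, -13.3, -31.8, 20.5, 1, -0.3, 0, -1.4, -13.3, -31.8, 20.5, 1, 0, 0, 0, -13.3, -31.8, 20.5, 1, 0, 0, 0, -13.3, -31.8, 20.5, 1, 0, 0, 0, -13.3, -31.8, 20.5, 1, 0, 0, 0, -13.3, -31.8, 20.5, 1, 0, 0, 0, -13.3, -31.8, 20.5, 1, 0, 0, 0, -13.3, -31.8, 20.5, 1, 0, 0, 0, -13.3, -31.8, 20.5, 1, 0, 0, 0, -13.3, -31.8, 20.5, 1, 0, 0, 0, -13.3, -31.8, 20.5, 1])

```text
time_s: 2.25
position: [0.5206, -0.223, 0.1593]
ee_rot: [0.088, 0.996, 0.004, 0.0]
contact_force: [1.8, -0.1, 0.3]
opening: 1.002
```

Run:
```python
from h import *
go([.492,-.226,.063],168.8)
snap('wrist','w2')
```

```text
p [ 0.5206 -0.223   0.1593] F [ 1.8 -0.1  0.3] op 1.002 q [-0.47  0.18  1.34  0.01  1.62 -1.87] t 2.25
turn [ 0.46 -0.01  1.1 ] shift [27.6 -8.8 96.3]
```

View pics/w2.png

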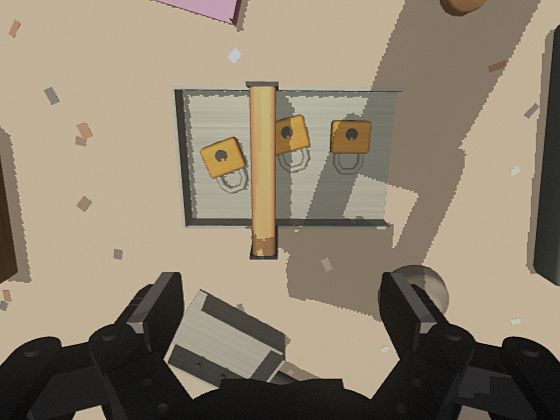

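Run:
```python
from h import *
a,b=ray('w2',262,86,.093),ray('w2',263.5,256,.093);print(a,b,(a+b)/2,np.degrees(np.arctan2(*(b-a)[[1,0]])))
for p,h in[((176,90),.03),((186,227),.03),((400,91),.025),((387,228),.025)]: print(ray('w2',*p,h))
c=(a+b)/2; go([c[0],c[1],.063],168.8)
```

```text
[ 0.4319 -0.2205  0.093 ] [ 0.5545 -0.2433  0.093 ] [ 0.4932 -0.2319  0.093 ] -10.534981772014213
[ 0.419  -0.2949  0.03  ]
[ 0.5401 -0.3186  0.03  ]
[ 0.4532 -0.1064  0.025 ]
[ 0.5776 -0.1279  0.025 ]
p [ 0.5187 -0.2274  0.1527] F [-3.8 -3.7 -4.1] op 1.001 q [-0.48  0.2   1.34  0.01  1.62 -1.87] t 2.3
turn [ 0.45 -0.48  0.86] shift [23.6 -9.7 89.8]
```

Emit:
send_rows(increments=[0.4, 0, 0.5, 8, -3, 15, 1, 0, 0, 0, 8, -3, 20, 1, 0, 0, 0, 8, -3, 20, 1, 0, 0, 0, 0, 0, 20, 1, 0, 0, 0, 0, 0, 8, 1, 0, 0, 0, 0, 0, 0, 1])

```text
time_s: 2.8
position: [0.4883, -0.2307, 0.0589]
ee_rot: [0.097, 0.995, 0.003, -0.01]
contact_force: [-0.2, -0.0, 0.1]
opening: 0.997
```

Run:
```python
from h import *
go([.4932,-.2319,.063],169)
```

```text
p [ 0.4883 -0.2307  0.0589] F [-0.2 -0.   0.1] op 0.997 q [-0.51  0.2   1.52 -0.    1.44 -1.89] t 2.8
turn [ 0.28 -1.15 -0.09] shift [-5.  -0.2 -4.2]
```

Emit:
send_rows(increments=[0.3, -1.1, 0, -4, 0, -3, 1, 0, 0, 0, 0, 0, 0, -1, 0, 0, 0, 0, 0, 0, -1, 0, 0, 0, 0, 0, 0, -1, 0, 0, 0, 0, 0, 0, -1, 0, 0, 0, 0, 0, 0, -1, 0, 0, 0, 0, 0, 0, -1, 0, 0, 0, 0, 0, 0, -1])

```text
time_s: 3.47
position: [0.4963, -0.2315, 0.0683]
ee_rot: [0.096, 0.995, -0.002, 0.005]
contact_force: [-0.0, -0.6, -0.5]
opening: 0.007
```

Run:
```python
from h import *
go([.4932,-.2319,.063],169)
```

```text
p [ 0.4963 -0.2315  0.0683] F [-0.  -0.6 -0.5] op 0.007 q [-0.5   0.19  1.52 -0.    1.42 -1.88] t 3.4667
turn [-0.19  0.56  0.03] shift [ 3.1 -0.9  5.2]
```

Opening 0.007 means the bar isn't between the pads. I need to look.

Run:
```python
from h import *
snap('wrist','w3');snap('side','s3')
w=cv2.imread('pics/w3.png');s=cv2.imread('pics/s3.png')
cv2.imwrite('pics/m3.png',np.hstack([cv2.resize(w,(440,330)),cv2.resize(s[180:360,180:372],(352,330))]))
```

```text
(no output)
```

View pics/m3.png

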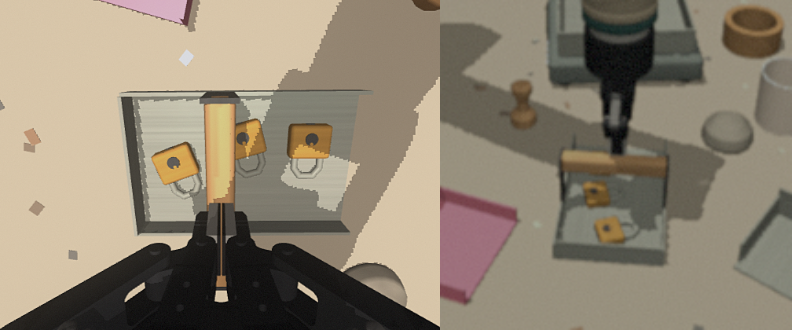

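Run:
```python
from h import *
st()
print('tcp side',proj('s3',[.4963,-.2315,.068]),'grasp',proj('s3',[.4963,-.2315,.087]),'bar top c',proj('s3',[.4932,-.2319,.093]))
print('wrist',proj('w3',[.4963,-.2315,.068]),proj('w3',[.4932,-.2319,.093]))
for f,b in(('w3',(205,240,240,150)),('s3',(240,200,80,100))):
    pass
w=cv2.imread('pics/w3.png')[200:400,180:380];s=cv2.imread('pics/s3.png')[205:305,235:335]
cv2.imwrite('pics/m4.png',np.hstack([cv2.resize(w,(400,400)),cv2.resize(s,(400,400),interpolation=cv2.INTER_CUBIC)]))
```

```text
3.5667 p [ 0.4962 -0.2315  0.0681] q [-0.504  0.188  1.519 -0.     1.424 -1.883] F [-0.9 -0.8 -0.5] op -0.0
[[-0.982, 0.19, 0.009], [0.19, 0.982, -0.005], [-0.009, -0.003, -1.0]]
tcp side [276.1 273.1] grasp [276.3 266.7] bar top c [275.  264.8]
wrist [282.6 246.4] [280.6 261.8]
```

View pics/m4.png

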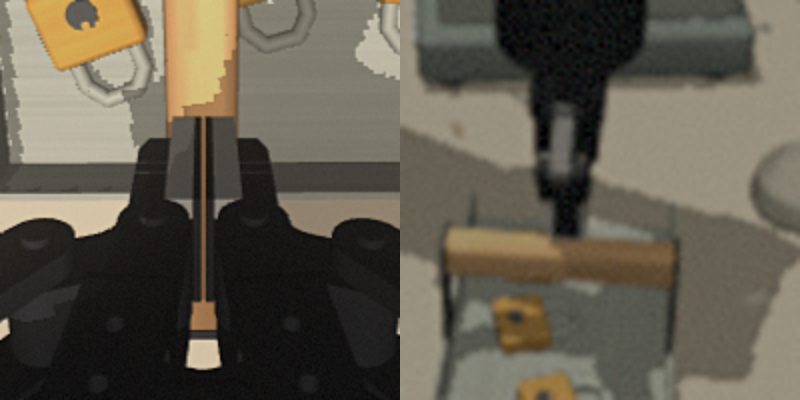

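The shut fingers appear to stop about 30 mm short of the reported TCP, just above the bar. In the wrist image the tips sit at v=258 where I expected about 228, and in the side image they end at the bar's top edge. The tray hasn't moved. I'll reopen, go about 30 mm lower and watch the force.

Emit:
send_rows(increments=[0, 0.4, 0, 0, 0, -10, 1, 0, 0, 0, 0, 0, -5, 1, 0, 0, 0, 0, 0, 0, 1, 0, 0, 0, 0, 0, 0, 1, 0, 0, 0, 0, 0, 0, 1, 0, 0, 0, 0, 0, 0, 1, 0, 0, 0, 0, 0, 0, 1])

```text
time_s: 4.15
position: [0.4954, -0.2312, 0.082]
ee_rot: [0.096, 0.995, -0.001, 0.0]
contact_force: [-0.0, 0.2, 0.3]
opening: 0.975
```

Run:
```python
from h import *
go([.4932,-.2319,.040],169)
```

```text
p [ 0.4954 -0.2312  0.082 ] F [-0.   0.2  0.3] op 0.975 q [-0.5   0.18  1.5  -0.    1.46 -1.88] t 4.15
turn [-0.15  0.03  0.01] shift [ 2. -1. 42.]
```

Emit:
send_rows(increments=[0, 0, 0, 1, -0.5, 12, 1, 0, 0, 0, 1, -0.5, 12, 1, 0, 0, 0, 0, 0, 8, 1, 0, 0, 0, 0, 0, 6, 1, 0, 0, 0, 0, 0, 0, 1, 0, 0, 0, 0, 0, 0, 1])

```text
time_s: 4.65
position: [0.4914, -0.2312, 0.0372]
ee_rot: [0.096, 0.995, -0.0, -0.002]
contact_force: [0.7, -0.5, 0.7]
opening: 1.002
```

Run:
```python
from h import *
go([.4932,-.2319,.040],169)
```

```text
p [ 0.4914 -0.2312  0.0372] F [ 0.7 -0.5  0.7] op 1.002 q [-0.51  0.22  1.55 -0.    1.38 -1.88] t 4.65
turn [-0.07 -0.21  0.01] shift [-1.9 -0.3 -2.9]
```

Emit:
send_rows(increments=[0, 0, 0, 0, 0, 0, -1, 0, 0, 0, 0, 0, 0, -1, 0, 0, 0, 0, 0, 0, -1, 0, 0, 0, 0, 0, 0, -1, 0, 0, 0, 0, 0, 0, -1, 0, 0, 0, 0, 0, 0, -1, 0, 0, 0, 0, 0, 0, -1])

```text
time_s: 5.23
position: [0.4923, -0.2316, 0.0386]
ee_rot: [0.096, 0.995, -0.001, -0.001]
contact_force: [1.0, -0.9, -3.4]
opening: 0.193
```

Run:
```python
from h import *
go([.4932,-.2319,.040],169)
snap('wrist','w4');snap('side','s4')
w=cv2.imread('pics/w4.png');s=cv2.imread('pics/s4.png')
cv2.imwrite('pics/m5.png',np.hstack([cv2.resize(w[150:420,150:410],(400,415)),cv2.resize(s[205:305,235:335],(400,415),interpolation=cv2.INTER_CUBIC)]))
```

```text
p [ 0.4923 -0.2316  0.0386] F [ 1.  -0.9 -3.4] op 0.193 q [-0.51  0.22  1.55 -0.    1.38 -1.88] t 5.2333
turn [-0.1  -0.08  0.01] shift [-1.  -0.2 -1.4]
```

Opening 0.19 fits the 18 mm bar, so it's gripped. I'll lift gently and work out the tipping poses.

Emit:
send_rows(increments=[0, 0, 0, 0, 0, -5, -1, 0, 0, 0, 0, 0, -10, -1, 0, 0, 0, 0, 0, -18, -1, 0, 0, 0, 0, 0, -22, -1, 0, 0, 0, 0, 0, -22, -1, 0, 0, 0, 0, 0, -18, -1, 0, 0, 0, 0, 0, -10, -1, 0, 0, 0, 0, 0, -4, -1])

```text
time_s: 6.0
position: [0.488, -0.2291, 0.1479]
ee_rot: [0.096, 0.995, 0.002, -0.009]
contact_force: [-0.8, -0.2, -6.8]
opening: 0.194
```

```bash
cat >> h.py <<'E'
PC=np.array([.543,.138]);YS=np.array([.037,.999])
def tip(rely,z,tilt,xang=177.9,off=(0,.12,.0386)):
    a=np.radians(xang);x=np.array([np.cos(a),np.sin(a),0]);zz=np.array([0,0,-1.])
    R=Ro.from_matrix(np.c_[x,np.cross(zz,x),zz])*Ro.from_euler('x',tilt,degrees=True)
    m=np.r_[PC+YS*rely,z]; p=m-R.apply(off); print('TCP',np.round(p,4)); go(p,xang,tilt)
E
python3 - <<'E'
from h import *
for a in((-.035,.125,-3),): tip(*a)
snap('side','s5')
E
```

```text
TCP [ 0.5372 -0.0187  0.1573]
p [ 0.488  -0.2291  0.1479] F [-0.8 -0.2 -6.8] op 0.194 q [-0.51  0.13  1.42 -0.    1.61 -1.89] t 6.0
turn [-2.75 -0.77 -8.9 ] shift [ -8.1 215.9  -8.9]
```

View pics/s5.png

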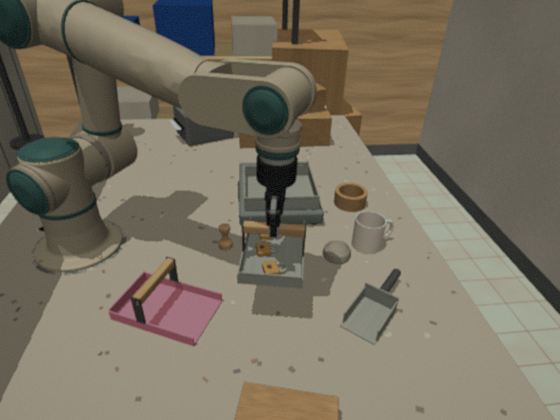

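Emit:
send_rows(increments=[-1, 0, -1, 0, 5, -2, -1, -1, -0.4, -2, 0, 12, -3, -1, -0.7, -0.4, -2.5, 0, 20, -3, -1, 0, 0, -2.2, 0, 24, -2, -1, 0, 0, -1.2, 0, 24, 0, -1, 0, 0, 0, 0, 18, 0, -1, 0, 0, 0, 0, 10, 0, -1, 0, 0, 0, 0, 4, 0, -1])

```text
time_s: 6.72
position: [0.4947, -0.1037, 0.1564]
ee_rot: [0.01, 0.999, 0.033, -0.003]
contact_force: [0.4, 0.2, -6.6]
opening: 0.197
```

Run:
```python
from h import *
tip(-.035,.125,-2)
```

```text
TCP [ 0.5373 -0.0182  0.1594]
p [ 0.4947 -0.1037  0.1564] F [ 0.4  0.2 -6.6] op 0.197 q [-0.32  0.03  1.51  0.06  1.63 -1.87] t 6.7167
turn [ 1.81 -0.47  0.99] shift [-40.9  86.4   2.4]
```

Emit:
send_rows(increments=[0, 0, 0.5, -3, 6, 0, -1, 0, -0.4, 0.4, -6, 13, 0, -1, 0, 0, 0, -9, 19, 0, -1, 0, 0, 0, -9, 19, 0, -1, 0, 0, 0, -7, 15, 0, -1, 0, 0, 0, -4, 8, 1, -1, 0, 0, 0, -2, 4, 1, -1, 0, 0, 0, 0, 0, 0, -1])

```text
time_s: 7.38
position: [0.5389, -0.0191, 0.1561]
ee_rot: [0.02, 0.999, 0.034, -0.003]
contact_force: [0.1, -0.6, -6.0]
opening: 0.193
```

Run:
```python
from h import *
for a in((-.035,.125,-3),(-.035,.10,10),(-.035,.088,20),(-.035,.085,30)): tip(*a)
```

```text
TCP [ 0.5372 -0.0187  0.1573]
p [ 0.5389 -0.0191  0.1561] F [ 0.1 -0.6 -6. ] op 0.193 q [-0.14  0.12  1.42  0.07  1.62 -1.67] t 7.3833
turn [ 0.86 -0.39 -0.21] shift [ 1.6  0.4 -1.2]
TCP [ 0.5376 -0.0084  0.1589]
p [ 0.5389 -0.0191  0.1561] F [ 0.1 -0.6 -6. ] op 0.193 q [-0.14  0.12  1.42  0.07  1.62 -1.67] t 7.3833
turn [13.86 -0.41 -0.17] shift [ 1.7 10.8 -2. ]
TCP [0.5381 0.0035 0.1653]
p [ 0.5389 -0.0191  0.1561] F [ 0.1 -0.6 -6. ] op 0.193 q [-0.14  0.12  1.42  0.07  1.62 -1.67] t 7.3833
turn [23.86 -0.43 -0.13] shift [ 1.8 23.1 -7.7]
TCP [0.5386 0.0185 0.1784]
p [ 0.5389 -0.0191  0.1561] F [ 0.1 -0.6 -6. ] op 0.193 q [-0.14  0.12  1.42  0.07  1.62 -1.67] t 7.3833
turn [33.86 -0.44 -0.09] shift [  1.9  38.9 -19.8]
```

Emit:
send_rows(increments=[1.5, -0.1, 0, 0, 1.5, 0, -1, 3, -0.1, 0, 0, 2.5, 0, -1, 3.2, -0.1, 0, 1, 2.5, -0.5, -1, 3.2, -0.1, 0, 1, 2.5, -1, -1, 2.2, 0, 0, 0, 1.5, -0.5, -1, 0, 0, 0, 0, 0, 0, -1])

```text
time_s: 7.88
position: [0.5356, -0.0145, 0.156]
ee_rot: [0.024, 0.996, -0.086, -0.004]
contact_force: [-0.6, -0.2, -6.7]
opening: 0.198
```

Run:
```python
from h import *
for a in((-.035,.10,10),(-.035,.09,20),(-.035,.085,30)): tip(*a)
snap('scene','c6');print(proj('c6',np.r_[PC-.035*YS,.1]))
```

```text
TCP [ 0.5376 -0.0084  0.1589]
p [ 0.5356 -0.0145  0.156 ] F [-0.6 -0.2 -6.7] op 0.198 q [ 0.    0.12  1.43 -0.17  1.61 -1.52] t 7.8833
turn [ 0.14 -0.34 -0.61] shift [-1.7  5.6 -3.9]
TCP [0.5381 0.0035 0.1673]
p [ 0.5356 -0.0145  0.156 ] F [-0.6 -0.2 -6.7] op 0.198 q [ 0.    0.12  1.43 -0.17  1.61 -1.52] t 7.8833
turn [10.14 -0.39 -0.57] shift [ -1.5  15.9 -14.3]
TCP [0.5386 0.0185 0.1784]
p [ 0.5356 -0.0145  0.156 ] F [-0.6 -0.2 -6.7] op 0.198 q [ 0.    0.12  1.43 -0.17  1.61 -1.52] t 7.8833
turn [20.14 -0.44 -0.54] shift [ -1.3  28.7 -27.8]
[351.2 241.2]
```

Emit:
send_rows(increments=[1, -0.1, -0.2, -0.5, 2.5, -2.5, -1, 1.8, -0.1, -0.2, -0.5, 3.5, -3, -1, 1.8, -0.1, -0.2, -0.5, 3.5, -3, -1, 1.8, 0, 0, 0, 3, -3, -1, 1.8, 0, 0, 0, 2.5, -2, -1, 1.8, 0, 0, 0, 1.5, -1, -1, 0, 0, 0, 0, 0, 0, -1, 0, 0, 0, 0, 0, 0, -1, 0, 0, 0, 0, 0, 0, -1, 0, 0, 0, 0, 0, 0, -1])

```text
time_s: 8.77
position: [0.5381, -0.0006, 0.1672]
ee_rot: [0.023, 0.985, -0.171, -0.005]
contact_force: [-0.0, -0.9, -5.9]
opening: 0.196
```

Run:
```python
from h import *
for a in((-.035,.09,20),(-.035,.085,30)): tip(*a)
for f in('c6','c7'):
    if f=='c7': snap('scene',f)
    i=cv2.cvtColor(cv2.imread(f'pics/{f}.png'),cv2.COLOR_BGR2HSV)
    m=cv2.inRange(i,(13,140,90),(26,255,255));m[:,:200]=0;m[:150]=0;m[330:]=0
    n,_,s,c=cv2.connectedComponentsWithStats(m);print(f,[(np.round(c[k]).tolist(),int(s[k,4])) for k in range(1,n) if s[k,4]>8])
```

```text
TCP [0.5381 0.0035 0.1673]
p [ 0.5381 -0.0006  0.1672] F [-0.  -0.9 -5.9] op 0.196 q [ 0.12  0.15  1.39 -0.34  1.65 -1.42] t 8.7667
turn [ 0.31 -0.29 -0.54] shift [ 0.2  3.9 -1.5]
TCP [0.5386 0.0185 0.1784]
p [ 0.5381 -0.0006  0.1672] F [-0.  -0.9 -5.9] op 0.196 q [ 0.12  0.15  1.39 -0.34  1.65 -1.42] t 8.7667
turn [10.31 -0.34 -0.51] shift [  0.4  14.2 -17. ]
c6 [([290.0, 214.0], 125), ([318.0, 217.0], 74), ([337.0, 225.0], 119), ([555.0, 287.0], 577), ([342.0, 324.0], 140)]
c7 [([295.0, 212.0], 130), ([324.0, 219.0], 35), ([340.0, 227.0], 119), ([555.0, 287.0], 578), ([342.0, 324.0], 140)]
```

Emit:
send_rows(increments=[1.2, -0.1, -0.2, 0, 3, -2, -1, 1.2, -0.1, -0.2, 0, 2.5, -2, -1, 1.2, -0.1, -0.1, 0, 2, -2, -1, 1.2, 0, 0, 0, 1.5, -2, -1, 0, 0, 0, 0, 0, 0, -1, 0, 0, 0, 0, 0, 0, -1, 0, 0, 0, 0, 0, 0, -1, 0, 0, 0, 0, 0, 0, -1, 0, 0, 0, 0, 0, 0, -1])

```text
time_s: 9.57
position: [0.5388, 0.0117, 0.1724]
ee_rot: [0.018, 0.976, -0.216, -0.003]
contact_force: [-0.1, 1.1, -5.3]
opening: 0.198
```

```bash
cat >> h.py <<'E'
def locks(f):
    snap('scene',f)
    i=cv2.cvtColor(cv2.imread(f'pics/{f}.png'),cv2.COLOR_BGR2HSV)
    m=cv2.inRange(i,(13,140,90),(26,255,255));m[:,:200]=0;m[:,460:]=0;m[:150]=0;m[330:]=0
    n,_,s,c=cv2.connectedComponentsWithStats(m);print(f,[(np.round(c[k]).tolist(),int(s[k,4])) for k in range(1,n) if s[k,4]>8])
E
python3 - <<'E'
from h import *
for a in((-.035,.085,25),(-.035,.085,32)): tip(*a)
locks('c8')
E
```

```text
TCP [0.5383 0.0107 0.1707]
p [0.5388 0.0117 0.1724] F [-0.1  1.1 -5.3] op 0.198 q [ 0.19  0.18  1.38 -0.43  1.68 -1.37] t 9.5667
turn [ 0.05  0.08 -0.03] shift [ 0.5 -0.3  2. ]
TCP [0.5387 0.0218 0.1813]
p [0.5388 0.0117 0.1724] F [-0.1  1.1 -5.3] op 0.198 q [ 0.19  0.18  1.38 -0.43  1.68 -1.37] t 9.5667
turn [ 7.05  0.08 -0.04] shift [  0.5   5.3 -12.3]
c8 [([348.0, 233.0], 257), ([342.0, 324.0], 141)]
```

Run:
```python
from h import *
i=cv2.imread('pics/c8.png');cv2.imwrite('pics/m6.png',cv2.resize(i[170:310,270:460],(760,560),interpolation=cv2.INTER_CUBIC))
st()
```

```text
9.6167 p [0.5389 0.0116 0.1725] q [ 0.192  0.179  1.376 -0.427  1.68  -1.369] F [-0.5  0.1 -5.7] op 0.197
[[-0.999, 0.034, -0.014], [0.037, 0.906, -0.422], [-0.002, -0.422, -0.907]]
```

View pics/m6.png

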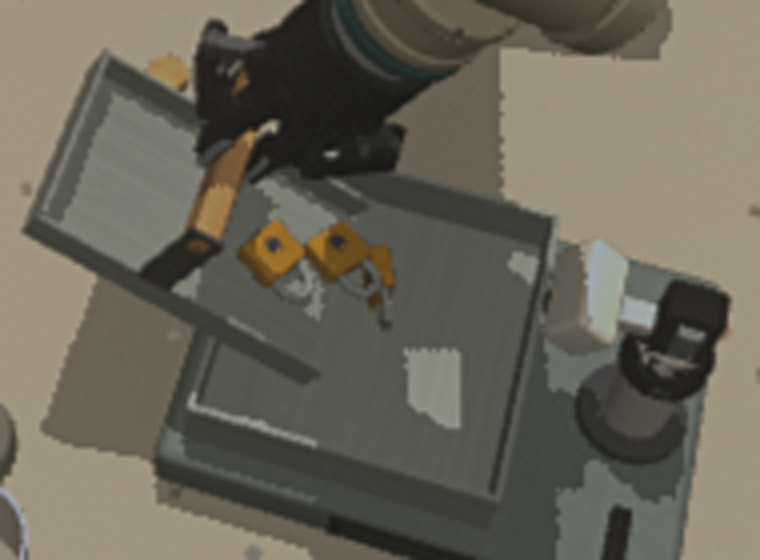

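The lead lock stands on its edge between the pan floor and the tray mouth and blocks the other two. I'll raise the tray to let it drop, then tilt more.

Emit:
send_rows(increments=[0, 0, 0, 0, -2, -4.5, -1, 0, 0, 0, 0, -3, -6, -1, 0, 0, 0, 0, -3, -6, -1, 0, 0, 0, 0, -1.5, -3, -1, 0, 0, 0, 0, 0, 0, -1, 0, 0, 0, 0, 0, 0, -1, 0, 0, 0, 0, 0, 0, -1, 0, 0, 0, 0, 0, 0, -1])

```text
time_s: 10.28
position: [0.5399, 0.0104, 0.1998]
ee_rot: [0.019, 0.976, -0.216, -0.0]
contact_force: [-0.1, 0.8, -3.0]
opening: 0.196
```

Run:
```python
from h import *
for a in((-.035,.105,25),(-.035,.105,33)): tip(*a)
locks('c9')
```

```text
TCP [0.5383 0.0107 0.1907]
p [0.5399 0.0104 0.1998] F [-0.1  0.8 -3. ] op 0.196 q [ 0.19  0.16  1.34 -0.43  1.72 -1.39] t 10.2833
turn [ 0.09  0.35 -0.26] shift [1.6 4.  8.2]
TCP [0.5388 0.0235 0.2027]
p [0.5399 0.0104 0.1998] F [-0.1  0.8 -3. ] op 0.196 q [ 0.19  0.16  1.34 -0.43  1.72 -1.39] t 10.2833
turn [ 8.09  0.33 -0.29] shift [ 1.6 10.6 -8.1]
c9 [([370.0, 239.0], 150), ([361.0, 254.0], 119), ([343.0, 324.0], 141)]
```

Emit:
send_rows(increments=[2, 0, 0, 0, 2.5, -1.5, -1, 2, 0, 0, 0, 2.5, -2, -1, 2, 0, 0, 0, 2, -2, -1, 2, 0, 0, 0, 2, -2, -1, 0, 0, 0, 0, -8, -13, -1, 0, 0, 0, 0, -10, -17, -1, 0, 0, 0, 0, -10, -17, -1, 0, 0, 0, 0, 0, 0, -1, 0, 0, 0, 0, 0, 0, -1])

```text
time_s: 11.08
position: [0.5388, 0.0252, 0.2538]
ee_rot: [0.018, 0.958, -0.287, -0.006]
contact_force: [0.4, -0.1, -4.2]
opening: 0.201
```

Run:
```python
from h import *
tip(-.035,.105,33);st()
locks('c10')
i=cv2.imread('pics/c10.png');cv2.imwrite('pics/m7.png',cv2.resize(i[150:310,260:460],(750,600),interpolation=cv2.INTER_CUBIC))
```

```text
TCP [0.5388 0.0235 0.2027]
p [0.5388 0.0252 0.2538] F [ 0.4 -0.1 -4.2] op 0.201 q [ 0.28  0.21  1.23 -0.58  1.86 -1.38] t 11.0833
turn [-0.36 -0.08 -0.02] shift [-0.1 26.7 43.6]
11.0833 p [0.5388 0.0252 0.2538] q [ 0.282  0.207  1.226 -0.576  1.862 -1.377] F [ 0.4 -0.1 -4.2] op 0.201
[[-0.999, 0.031, -0.021], [0.038, 0.835, -0.549], [0.001, -0.55, -0.835]]
c10 [([370.0, 239.0], 159), ([361.0, 254.0], 131), ([342.0, 324.0], 138)]
```

View pics/m7.png

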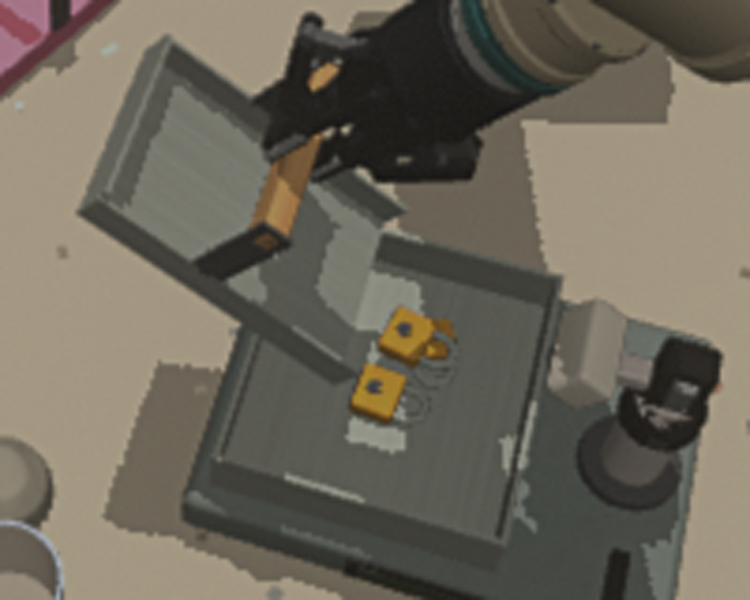

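All three locks are in the pan, with one resting on another, and the tray is empty. Now I'll return the tray.

Emit:
send_rows(increments=[-3, 0, 0, 0, -10, 0, -1, -5, 0, 0, 0, -20, 0, -1, -5, 0, 0, 0, -26, 0, -1, -5, 0, 0, 2, -28, 0, -1, -5, 0, 1, 4, -28, 0, -1, -5, 0, 2, 4, -28, 2, -1, -4, 0, 2, 4, -28, 5, -1, -1.5, 0, 2, 4, -25, 10, -1, 0, 0, 1, 0, -20, 10, -1, 0, 0, 0, 0, -10, 10, -1, 0, 0, 0, 0, 0, 0, -1])

```text
time_s: 12.05
position: [0.5, -0.1956, 0.2497]
ee_rot: [0.092, 0.996, 0.013, -0.004]
contact_force: [-0.4, 0.5, -5.3]
opening: 0.198
```

Run:
```python
from h import *
go([.4923,-.2316,.0386],169)
```

```text
p [ 0.5    -0.1956  0.2497] F [-0.4  0.5 -5.3] op 0.198 q [-0.45  0.09  1.26  0.02  1.81 -1.84] t 12.05
turn [ 1.41 -0.65  0.46] shift [ -1.4 -42.  210.1]
```

Emit:
send_rows(increments=[0.5, -0.3, 0.4, 0, -8, 12, -1, 0.5, -0.3, 0, 0, -8, 22, -1, 0.3, 0, 0, 0, -8, 28, -1, 0, 0, 0, 0, -6, 28, -1, 0, 0, 0, 0, -5, 28, -1, 0, 0, 0, 0, -3, 28, -1, 0, 0, 0, 0, 0, 22, -1, 0, 0, 0, 0, 0, 10, -1, 0, 0, 0, 0, 0, 4, -1, 0, 0, 0, 0, 0, 0, -1])

```text
time_s: 12.88
position: [0.4931, -0.2216, 0.0552]
ee_rot: [0.088, 0.996, 0.002, -0.004]
contact_force: [-0.3, -0.9, -3.5]
opening: 0.196
```

Run:
```python
from h import *
go([.4923,-.2316,.0386],169)
```

```text
p [ 0.4931 -0.2216  0.0552] F [-0.3 -0.9 -3.5] op 0.196 q [-0.49  0.2   1.53 -0.    1.42 -1.89] t 12.8833
turn [ 0.14 -0.45  0.91] shift [ -1.1 -10.   16.5]
```

Emit:
send_rows(increments=[0, -0.4, 0.8, 0, -5, 3, -1, 0, 0, 0, 0, -4, 4, -1, 0, 0, 0, 0, 0, 4, -1, 0, 0, 0, 0, 0, 2, -1, 0, 0, 0, 0, 0, 1, -1])

```text
time_s: 13.3
position: [0.4949, -0.2321, 0.0458]
ee_rot: [0.095, 0.995, -0.001, 0.004]
contact_force: [-0.7, -0.3, -3.3]
opening: 0.194
```

Run:
```python
from h import *
go([.4923,-.2316,.0386],169)
```

```text
p [ 0.4949 -0.2321  0.0458] F [-0.7 -0.3 -3.3] op 0.194 q [-0.51  0.21  1.54  0.    1.38 -1.89] t 13.3
turn [-0.04  0.51  0.12] shift [ 2.7 -0.   7.2]
```

Emit:
send_rows(increments=[0, 0.3, 0, 0, 0, 3, -1, 0, 0, 0, 0, 0, 2, -1, 0, 0, 0, 0, 0, 1, -1, 0, 0, 0, 0, 0, 0.5, -1, 0, 0, 0, 0, 0, 0, -1])

```text
time_s: 13.72
position: [0.4955, -0.2325, 0.0397]
ee_rot: [0.095, 0.995, -0.001, 0.002]
contact_force: [-0.7, 0.1, -3.3]
opening: 0.195
```

Run:
```python
from h import *
go([.4923,-.2316,.0386],169)
```

```text
p [ 0.4955 -0.2325  0.0397] F [-0.7  0.1 -3.3] op 0.195 q [-0.51  0.22  1.54  0.    1.37 -1.89] t 13.7167
turn [-0.07  0.28  0.11] shift [3.4 0.3 1.1]
```

Emit:
send_rows(increments=[0, 0.2, 0, 0, 0, 1.2, -1, 0, 0, 0, 0, 0, 1, -1, 0, 0, 0, 0, 0, 0, -1])

```text
time_s: 13.97
position: [0.496, -0.2327, 0.0389]
ee_rot: [0.095, 0.995, -0.001, 0.001]
contact_force: [-0.6, 0.1, -3.5]
opening: 0.198
```

Run:
```python
from h import *
go([.4923,-.2316,.0386],169)
```

```text
p [ 0.496  -0.2327  0.0389] F [-0.6  0.1 -3.5] op 0.198 q [-0.51  0.23  1.54 -0.    1.38 -1.89] t 13.9667
turn [-0.09  0.14  0.11] shift [3.9 0.4 0.2]
```

Emit:
send_rows(increments=[0, 0, 0, 0, 0, 2, -1, 0, 0, 0, 0, 0, 2, -1, 0, 0, 0, 0, 0, 0, -1])

```text
time_s: 14.22
position: [0.4973, -0.2333, 0.0392]
ee_rot: [0.095, 0.995, -0.002, 0.003]
contact_force: [-0.5, 0.4, -3.7]
opening: 0.196
```

Run:
```python
from h import *
go([.4923,-.2316,.0386],169)
```

```text
p [ 0.4973 -0.2333  0.0392] F [-0.5  0.4 -3.7] op 0.196 q [-0.51  0.23  1.54 -0.    1.37 -1.89] t 14.2167
turn [-0.16  0.34  0.13] shift [5.3 0.7 0.5]
```

Emit:
send_rows(increments=[0, 0.2, 0, 2, 0, 4, -1, 0, 0, 0, 1, 0, 4, -1, 0, 0, 0, 0, 0, 0, -1])

```text
time_s: 14.47
position: [0.4986, -0.234, 0.0396]
ee_rot: [0.095, 0.995, -0.003, 0.007]
contact_force: [0.2, -0.5, -3.7]
opening: 0.194
```

Run:
```python
from h import *
go([.4923,-.2316,.0386],169)
snap('side','s11')
```

```text
p [ 0.4986 -0.234   0.0396] F [ 0.2 -0.5 -3.7] op 0.194 q [-0.51  0.22  1.54 -0.    1.36 -1.89] t 14.4667
turn [-0.28  0.8   0.15] shift [6.6 1.2 0.9]
```

Emit:
send_rows(increments=[0, 0, 0, 0, 0, 0, 1, 0, 0, 0, 0, 0, 0, 1, 0, 0, 0, 0, 0, 0, 1, 0, 0, 0, 0, 0, 0, 1, 0, 0, 0, 0, 0, 0, 1, 0, 0, 0, 0, 0, 0, 1])

```text
time_s: 15.02
position: [0.4987, -0.2344, 0.0382]
ee_rot: [0.095, 0.995, -0.003, 0.007]
contact_force: [-0.3, 0.5, -0.4]
opening: 0.998
```

Run:
```python
from h import *
go([.4923,-.2316,.14],169)
snap('side','s12')
f=[cv2.cvtColor(cv2.imread(f'pics/{n}.png'),cv2.COLOR_BGR2GRAY)[225:330,240:310].astype(np.float32) for n in('s4','s11','s12')]
print([cv2.phaseCorrelate(f[0][50:],g[50:]) for g in f[1:]])
```

```text
p [ 0.4987 -0.2344  0.0382] F [-0.3  0.5 -0.4] op 0.998 q [-0.51  0.22  1.54 -0.    1.36 -1.89] t 15.0167
turn [-0.3   0.82  0.13] shift [   5.4    1.  -101.9]
[((1.2079993558483082, 0.048982369134527914), 0.33345242849102724), ((1.3005130489074546, 0.47885709367714213), 0.22526979402259545)]
```

Emit:
send_rows(increments=[0, 0.4, 0, 0, 0, -20, 1, 0, 0.4, 0, 0, 0, -35, 1, 0, 0, 5, 0, 0, -35, 1, 0, 0, 7, 0, 0, -35, 1, 0, 0, 7, 0, 0, -35, 1, 0, 0, 7, 0, 0, -35, 1, 0, 0, 7, 0, 0, -20, 1, 0, 0, 7, 0, 0, -10, 1, 0, 0, 7, 0, 0, 0, 1, 0, 0, 7, 0, 0, 0, 1, 0, 0, 7, 0, 0, 0, 1, 0, 0, 7, 0, 0, 0, 1])

```text
time_s: 16.07
position: [0.4974, -0.2326, 0.2738]
ee_rot: [0.646, 0.763, -0.003, 0.0]
contact_force: [-0.1, 0.0, 0.4]
opening: 0.998
```

Run:
```python
from h import *
go([.548,.300,.26],87.9)
locks('c13')
```

```text
p [ 0.4974 -0.2326  0.2738] F [-0.1  0.   0.4] op 0.998 q [-0.5   0.12  1.18 -0.01  1.84 -0.67] t 16.0667
turn [-0.2   0.22 11.61] shift [517.  137.9  11.5]
c13 [([370.0, 239.0], 156), ([361.0, 254.0], 126), ([342.0, 324.0], 136)]
```

Emit:
send_rows(increments=[0, 0, 6.5, 0, 0, 0, 1, 0, 0, 5.1, 0, 0, 0, 1, 0, 0, 0, 38, 2.2, 0, 1, 0, 0, 0, 38, 2.2, 0, 1, 0, 0, 0, 38, 2.2, 0, 1, 0, 0, 0, 38, 2.2, 0, 1, 0, 0, 0, 38, 2.2, 0, 1, 0, 0, 0, 38, 2.2, 0, 1, 0, 0, 0, 38, 2.2, 0, 1, 0, 0, 0, 38, 2.2, 0, 1, 0, 0, 0, 38, 2.2, 0, 1, 0, 0, 0, 38, 2.2, 0, 1])

```text
time_s: 17.12
position: [0.5333, 0.1552, 0.2695]
ee_rot: [0.718, 0.696, -0.004, -0.0]
contact_force: [-0.3, 0.1, 1.1]
opening: 1.001
```

Run:
```python
from h import *
go([.548,.300,.26],87.9)
```

```text
p [0.5333 0.1552 0.2695] F [-0.3  0.1  1.1] op 1.001 q [ 0.22  0.14  1.17 -0.    1.84  0.25] t 17.1167
turn [-0.3   0.3   0.37] shift [145.2  10.4   8.7]
```

Emit:
send_rows(increments=[0, 0, 0.3, 30, 2.5, 0, 1, 0, 0, 0, 30, 2.5, 0, 1, 0, 0, 0, 18, 2, 0, 1, 0, 0, 0, 7, 1, 0, 1, 0, 0, 0, 0, 0, 0, 1])

```text
time_s: 17.53
position: [0.5419, 0.2519, 0.2667]
ee_rot: [0.711, 0.703, -0.005, -0.001]
contact_force: [0.4, -0.0, -0.4]
opening: 1.001
```

Run:
```python
from h import *
go([.548,.300,.26],87.9)
snap('wrist','w14');print(proj('w14',[.548,.300,.196]))
i=cv2.imread('pics/w14.png');cv2.imwrite('pics/m8.png',cv2.resize(i,(784,588),interpolation=cv2.INTER_CUBIC))
```

```text
p [0.5419 0.2519 0.2667] F [ 0.4 -0.  -0.4] op 1.001 q [ 0.37  0.27  1.03 -0.    1.85  0.38] t 17.5333
turn [-0.47  0.27  1.46] shift [48.2  5.6  6.5]
[289.6 143.9]
```

View pics/m8.png

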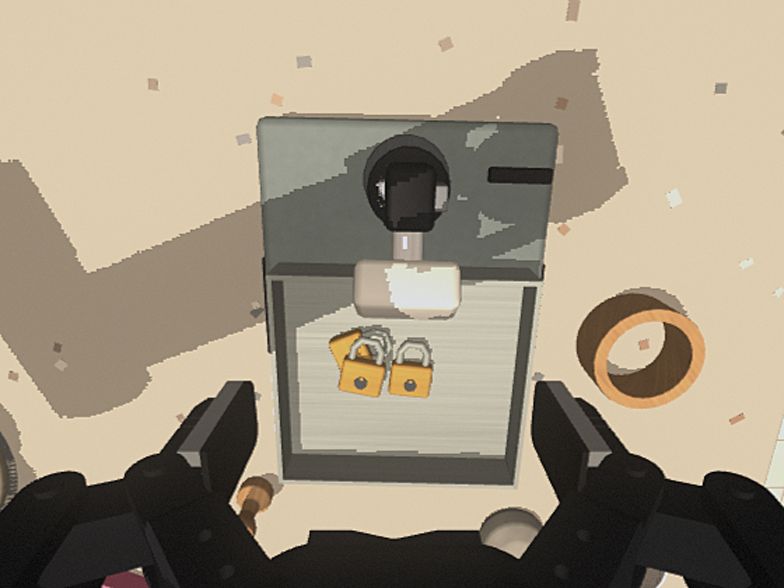

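Run:
```python
from h import *
g=ray('w14',293.9,141.1,.196);print(g)
a,b=ray('w14',260/1.4,120/1.4,.05),ray('w14',555/1.4,125/1.4,.05);print(a,b,np.degrees(np.arctan2(*(b-a)[[1,0]])))
for z in(.25,.131): go([*g[:2],z],87.7)
```

```text
[0.5511 0.3019 0.196 ]
[0.4373 0.3463 0.05  ] [0.6662 0.34   0.05  ] -1.576550055183725
p [0.5419 0.2511 0.2668] F [-0.3  0.1  0.8] op 0.996 q [ 0.37  0.27  1.03 -0.    1.85  0.38] t 17.5833
turn [-0.47  0.29  1.61] shift [51.   8.7 16.5]
p [0.5419 0.2511 0.2668] F [-0.3  0.1  0.8] op 0.996 q [ 0.37  0.27  1.03 -0.    1.85  0.38] t 17.5833
turn [-0.47  0.29  1.61] shift [ 51.6   9.7 135.5]
```

Emit:
send_rows(increments=[-0.3, 0.3, 0.8, 20, 3.5, 0, 1, -0.2, 0, 0.6, 20, 3.5, 0, 1, 0, 0, 0, 10, 1.5, 0, 1, 0, 0, 0, 0, 0, 10, 1, 0, 0, 0, 0, 0, 0, 1])

```text
time_s: 18.0
position: [0.5537, 0.2953, 0.2568]
ee_rot: [0.721, 0.693, 0.0, 0.001]
contact_force: [-0.3, -0.8, -0.6]
opening: 0.998
```

Run:
```python
from h import *
go([.550,.3015,.131],88)
snap('wrist','w15');print(proj('w15',[.55,.3015,.196]))
```

```text
p [0.5537 0.2953 0.2568] F [-0.3 -0.8 -0.6] op 0.998 q [ 0.43  0.35  0.95 -0.    1.84  0.47] t 18.0
turn [ 0.12  0.07 -0.32] shift [  6.2  -4.2 125.8]
[275.5 204.4]
```

Emit:
send_rows(increments=[0, 0, -0.2, 3, -2, 20, 1, 0, 0, 0, 2, -1, 30, 1, 0, 0, 0, 1, -1, 25, 1, 0, 0, 0, 0, 0, 12, 1, 0, 0, 0, 0, 0, 0, 1])

```text
time_s: 18.47
position: [0.5518, 0.2952, 0.1711]
ee_rot: [0.722, 0.692, 0.003, 0.003]
contact_force: [0.3, -0.2, -0.0]
opening: 1.001
```

Run:
```python
from h import *
go([.550,.3015,.131],88)
```

```text
p [0.5518 0.2952 0.1711] F [ 0.3 -0.2 -0. ] op 1.001 q [ 0.43  0.34  1.13 -0.    1.66  0.47] t 18.4667
turn [ 0.5  -0.04 -0.37] shift [ 6.2 -2.4 40.1]
```

Emit:
send_rows(increments=[0.4, 0, -0.3, 4, -1, 12, 1, 0, 0, 0, 3, -1, 12, 1, 0, 0, 0, 2, 0, 10, 1, 0, 0, 0, 0, 0, 5, 1, 0, 0, 0, 0, 0, 0, 1])

```text
time_s: 18.88
position: [0.5514, 0.3031, 0.1315]
ee_rot: [0.72, 0.694, 0.002, 0.001]
contact_force: [-0.3, -0.2, -0.4]
opening: 0.997
```

Run:
```python
from h import *
go([.550,.3015,.131],88)
snap('side','s16')
K,R,t=cal('s16');print(proj('s16',[.55,.30,.176]))
```

```text
p [0.5514 0.3031 0.1315] F [-0.3 -0.2 -0.4] op 0.997 q [ 0.44  0.37  1.17 -0.    1.6   0.48] t 18.8833
turn [ 0.25 -0.11 -0.15] shift [-1.6 -1.4  0.5]
[275.2 131.2]
```

Emit:
send_rows(increments=[0, 0, 0, -1, -1, 0, -1, 0, 0, 0, 0, 0, 0, -1, 0, 0, 0, 0, 0, 0, -1, 0, 0, 0, 0, 0, 0, -1, 0, 0, 0, 0, 0, 0, -1, 0, 0, 0, 0, 0, 0, -1, 0, 0, 0, 0, 0, 0, -1, 0, 0, 0, 0, 0, 0, -1])

```text
time_s: 19.6
position: [0.5506, 0.3026, 0.1357]
ee_rot: [0.72, 0.694, 0.004, 0.001]
contact_force: [0.1, -1.1, -1.2]
opening: 0.293
```

Run:
```python
from h import *
go([.550,.3015,.131],88)
```

```text
p [0.5506 0.3026 0.1357] F [ 0.1 -1.1 -1.2] op 0.293 q [0.44 0.36 1.17 0.   1.6  0.48] t 19.6
turn [ 0.41 -0.22 -0.09] shift [-1.2 -0.6  4.7]
```

Opening 0.293 fits a 26–27 mm width, so the button is pressed. I'll pull up.

Emit:
send_rows(increments=[0, 0, 0, 0, 0, -6, -1, 0, 0, 0, 0, 0, -10, -1, 0, 0, 0, 0, 0, -12, -1, 0, 0, 0, 0, 0, -12, -1, 0, 0, 0, 0, 0, -8, -1, 0, 0, 0, 0, 0, 0, -1])

```text
time_s: 20.1
position: [0.5507, 0.3026, 0.1875]
ee_rot: [0.72, 0.694, 0.004, 0.001]
contact_force: [-2.1, -0.6, -3.4]
opening: 0.29
```

Run:
```python
from h import *
go([.5506,.3026,.2645],88)
```

```text
p [0.5507 0.3026 0.1875] F [-2.1 -0.6 -3.4] op 0.29 q [0.44 0.34 1.09 0.   1.7  0.48] t 20.1
turn [ 0.45 -0.24 -0.09] shift [  0.3   0.5 -77. ]
```

Emit:
send_rows(increments=[0, 0, 0, 0, 0, -8, -1, 0, 0, 0, 0, 0, -12, -1, 0, 0, 0, 0, 0, -12, -1, 0, 0, 0, 0, 0, -12, -1, 0, 0, 0, 0, 0, -10, -1, 0, 0, 0, 0, 0, -5, -1, 0, 0, 0, 0, 0, 0, -1])

```text
time_s: 20.68
position: [0.5505, 0.3026, 0.253]
ee_rot: [0.72, 0.694, 0.005, 0.002]
contact_force: [1.5, 0.2, -5.5]
opening: 0.299
```

Run:
```python
from h import *
go([.5506,.3026,.2645],88)
snap('side','s17');snap('scene','c17')
for n,a,b in(('side','s16','s17'),('scene','c13','c17')):
  for f in(a,b):
    i=cv2.cvtColor(cv2.imread(f'pics/{f}.png'),cv2.COLOR_BGR2HSV)
    m=cv2.inRange(i,(0,0,140),(180,60,255))
    if n=='side': m[:40]=0;m[160:]=0;m[:,:255]=0;m[:,310:]=0
    else: m[:140]=0;m[300:]=0;m[:,:400]=0;m[:,460:]=0
    k,_,s,c=cv2.connectedComponentsWithStats(m);print(f,[(np.round(c[j]).tolist(),s[j,:4].tolist(),int(s[j,4])) for j in range(1,k) if s[j,4]>40])
print(proj('s17',[.548,.243,.194]),proj('s17',[.548,.243,.30]))
```

```text
p [0.5505 0.3026 0.253 ] F [ 1.5  0.2 -5.5] op 0.299 q [0.44 0.34 0.97 0.   1.82 0.48] t 20.6833
turn [ 0.53 -0.29 -0.09] shift [  0.1   0.2 -11.5]
s16 [([294.0, 88.0], [289, 81, 15, 12], 101), ([280.0, 140.0], [271, 135, 16, 10], 118), ([295.0, 154.0], [282, 147, 28, 13], 323), ([261.0, 154.0], [255, 149, 14, 11], 152)]
s17 [([294.0, 88.0], [286, 83, 18, 10], 103), ([281.0, 102.0], [272, 97, 16, 10], 126), ([261.0, 154.0], [255, 149, 14, 11], 151), ([295.0, 154.0], [282, 148, 28, 12], 315)]
c13 [([437.0, 204.0], [400, 140, 60, 160], 5784)]
c17 [([442.0, 180.0], [410, 140, 50, 84], 2125), ([429.0, 218.0], [425, 209, 9, 16], 76), ([439.0, 232.0], [427, 226, 20, 12], 127), ([454.0, 269.0], [445, 236, 15, 64], 627)]
[276.7 133.1] [277.5  98.5]
```

Emit:
send_rows(increments=[0, 0, 0, 0, 0, -5, -1, 0, 0, 0, 0, 0, -4, -1, 0, 0, 0, 0, 0, -2, -1, 0, 0, 0, 0, 0, 0, -1])

```text
time_s: 21.12
position: [0.5505, 0.3025, 0.2616]
ee_rot: [0.72, 0.694, 0.004, 0.001]
contact_force: [1.5, 0.4, -2.5]
opening: 0.29
```

Run:
```python
from h import *
go([.5506,.3026,.2645],88)
```

```text
p [0.5505 0.3025 0.2616] F [ 1.5  0.4 -2.5] op 0.29 q [0.44 0.34 0.95 0.   1.84 0.48] t 21.1167
turn [ 0.4  -0.22 -0.09] shift [ 0.1  0.1 -2.9]
```

Emit:
send_rows(increments=[0, 0, 0, 0, 0, -3, -1, 0, 0, 0, 0, 0, -3, -1])

```text
time_s: 21.28
position: [0.5503, 0.3023, 0.266]
ee_rot: [0.72, 0.694, 0.003, 0.001]
contact_force: [5.0, 1.8, -20.0]
opening: 0.293
```

Run:
```python
from h import *
go([.5506,.3026,.2645],88)
```

```text
p [0.5503 0.3023 0.266 ] F [  5.    1.8 -20. ] op 0.293 q [0.44 0.34 0.94 0.   1.85 0.48] t 21.2833
turn [ 0.27 -0.14 -0.1 ] shift [0.3 0.3 1.5]
```

The downward reaction jumped to −20 N, so this is the second stop. I'll settle with a mild upward hold and check that it stays.

Emit:
send_rows(increments=[0, 0, 0, 0, 0, -1, -1, 0, 0, 0, 0, 0, -1, -1, 0, 0, 0, 0, 0, -1, -1, 0, 0, 0, 0, 0, -1, -1])

```text
time_s: 21.62
position: [0.5501, 0.3023, 0.266]
ee_rot: [0.72, 0.694, -0.0, 0.0]
contact_force: [3.5, 1.7, -13.3]
opening: 0.292
```

Run:
```python
from h import *
go([.5506,.3026,.2655],88)
snap('side','s18')
for f in('s17','s18'):
    i=cv2.cvtColor(cv2.imread(f'pics/{f}.png'),cv2.COLOR_BGR2HSV)
    m=cv2.inRange(i,(0,0,140),(180,60,255));m[:40]=0;m[130:]=0;m[:,:265]=0;m[:,290:]=0
    k,_,s,c=cv2.connectedComponentsWithStats(m);print(f,[(np.round(c[j],1).tolist(),int(s[j,4])) for j in range(1,k) if s[j,4]>40])
locks('c18');go([.5506,.3026,.2655],88)
# bystanders: change between first scene and now outside the moved things
a,b=[cv2.imread(f'pics/{n}.png')for n in('scene0','c18')]
d=(cv2.absdiff(a,b).max(2)>45).astype(np.uint8);d=cv2.morphologyEx(d,cv2.MORPH_OPEN,np.ones((3,3),np.uint8))
k,_,s,c=cv2.connectedComponentsWithStats(d);print([s[j].tolist() for j in range(1,k) if s[j,4]>15])
```

```text
p [0.5501 0.3023 0.266 ] F [  3.5   1.7 -13.3] op 0.292 q [ 0.44  0.35  0.93 -0.    1.86  0.48] t 21.6167
turn [-0.01  0.02 -0.09] shift [0.3 0.5 0.5]
s17 [([280.7, 102.1], 126)]
s18 [([280.5, 98.1], 133)]
c18 [([370.0, 239.0], 157), ([361.0, 254.0], 125), ([342.0, 324.0], 138)]
p [0.5501 0.3023 0.266 ] F [  3.2   2.3 -14. ] op 0.29 q [ 0.44  0.35  0.93 -0.    1.86  0.48] t 21.7167
turn [-0.01  0.01 -0.08] shift [0.3 0.4 0.5]
[[430, 0, 72, 66, 2467], [474, 1, 4, 5, 20], [544, 0, 16, 8, 85], [487, 8, 6, 5, 25], [493, 13, 17, 9, 67], [380, 22, 24, 8, 94], [517, 25, 5, 4, 18], [384, 41, 18, 26, 280], [336, 47, 7, 8, 28], [327, 52, 7, 18, 83], [414, 57, 11, 4, 33], [518, 57, 42, 28, 284], [338, 61, 19, 18, 224], [457, 63, 45, 31, 348], [392, 75, 9, 8, 55], [409, 77, 8, 5, 30], [458, 86, 9, 4, 28], [498, 86, 62, 32, 1336], [469, 88, 11, 5, 35], [439, 96, 104, 148, 7061], [464, 124, 5, 4, 18], [404, 130, 26, 25, 287], [343, 139, 60, 24, 925], [548, 142, 12, 4, 39], [360, 165, 7, 4, 23], [369, 167, 68, 88, 2392], [426, 198, 8, 8, 47], [218, 203, 7, 9, 39], [246, 206, 8, 11, 66], [258, 213, 14, 13, 136], [353, 233, 27, 31, 403], [437, 245, 4, 6, 19], [445, 282, 4, 6, 22], [443, 289, 14, 20, 109], [442, 300, 4, 6, 21], [440, 310, 9, 17, 88], [455, 314, 6, 5, 27], [450, 323, 8, 5, 32], [436, 324, 5, 9, 34], [462, 332, 5, 4, 19]]
```

```bash
python3 -c "
from h import *
print(robot.hand_in());st()"
```

```text
the job is handed in; nothing more can be done
None
the job is handed in; nothing more can be done
```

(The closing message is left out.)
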